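# Find a spacer's blind hole on a sprung feeler and hold it hole-up

### The job

The aluminium spacer lying on the rest has a blind hole in one end and only a shallow recess in the other, and both look alike: feel on the sprung pin of the gauge which end is which, gently, and turn the spacer until its hole faces up and its closed end has pushed the pin down a few millimetres. Then lift it straight off and finish with the gripper still holding it upright, hole up, about 10 cm clear above the pin, so that a dowel can be dropped in. Leave the other things on the bench where they are.

Things in the scene. Friction and masses are not known exactly. Their poses are not given: they have to be found in the camera images.
- spacer_center (a point): Centre of the loose aluminium spacer, a square bar 36 x 36 x 58 mm, 0.1 to 0.2 kg, lying on its side on the rest at the start. Its x axis runs along the length and points out of the end with the blind hole (15 mm wide, 34 mm deep, central); the -x end has a recess as wide but 5 mm deep. Hole up = x axis up. y and z are normal to the flat sides; z is up at the start.
- spacer: The same spacer as a whole, its origin in the middle of the side it lies on at the start, axes as for spacer_center. The hole may point to the left, to the right or to the robot, never within 40 degrees of straight away from the robot.
- rest_top (a point): Centre of the top of the fixed grey rest with a black rubber top, 110 x 110 mm, top 40 mm above the worktop. The spacer lies near the middle of it.
- gauge: The fixed feeler gauge: origin at the centre of its underside on the worktop. A dark steel base plate 90 x 90 x 12 mm, an aluminium column 30 mm across up to 50 mm high, and out of its middle an upright brass pin 8 mm across with a round tip.
- feeler_tip (a point): Tip of the brass pin of the gauge: 78 mm above the worktop when the pin is out, 28 mm above the column's flat top. The pin is on the gauge's vertical centre line.
- feeler (a joint): How far the brass pin is pushed down, in m: 0 out, 0.008 fully down; sprung, 2 N to start and 6 N at the bottom. The spacer's closed end takes the tip 5 mm into its recess and then pushes it down; the end with the hole passes over the pin without moving it, until the spacer stops on the column.
- window_box: Bystander: open blue box with windows in its sides, 93 x 137 x 74 mm; origin at the centre of its underside.
- scanner: Bystander: black hand scanner lying on its side, 113 x 102 x 36 mm; origin at the centre of its underside.
- tape_roll_2: Bystander: black tape roll lying flat, 64 mm across, 19 mm high; origin at the centre of its underside.
- caliper: Bystander: slide caliper lying flat, 78 x 210 x 11 mm; origin at the centre of its underside.
- log_book: Bystander: purple notebook, 148 x 109 x 14 mm; origin at the centre of its underside.
- pad_1: Bystander: small green and black foam pad, 24 x 44 x 13 mm; origin at the centre of its underside.
Not all that is in view belongs to the job. There is more than one size of the spacer; the job needs the smaller.

How it is judged (in metres and radians):
On the way:
1. the closed end of the spacer, held hole-up, has pushed the pin of the gauge down by 2 mm or more (value of joint feeler above 0.002 m and contact force between spacer and gauge above 1 N and angle between spacer_center's own x axis and vertical below 0.3 rad and height (world z) of spacer_center above 0.085 m and contact force between the fingers and spacer above 1 N), for 0.2 s.
At the end, for the whole second after the job is handed in: The gripper holds the spacer still, hole up within about 11 degrees, over the gauge (its centre within 60 mm of the pin sideways) with its centre 157 to 300 mm above the worktop (lower end 50 mm or more above the pin), touching nothing but the fingers; the pin is out again (angle between spacer_center's own x axis and vertical below 0.2 rad and z of spacer_center in the frame of gauge between 0.157 and 0.3 m and horizontal distance between spacer_center and gauge below 0.06 m and contact force between the fingers and spacer above 1 N and contact force between spacer and gauge below 0.1 N and value of joint feeler below 0.001 m and linear speed of spacer below 0.03 m/s); the arm keeps its last pose, push and grip.
It fails at once if the spacer pressed on the gauge with more than 40 N (contact force between spacer and gauge above 40 N).
It fails at once if a bystander (blue box, scanner, tape roll, caliper, notebook or foam pad) moved by more than 30 mm (distance of any of window_box, scanner, tape_roll_2, caliper, log_book, pad_1 from where it was at the start of the episode above 0.03 m).
It also fails if it takes over 72 s, if anything falls off the work surface, if the arm or the gripper's body presses on something with over 40 N, if the wrist force passes 120 N, or if a joint passes its speed limit or range.

### The arm

A 7-joint arm with a two-finger parallel gripper is mounted at the origin on a cart in front of the work surface, level with it; the furniture and walls round the work are solid. World frame = base frame: x ahead of the robot, y to its left, z up, the work surface at z = 0. Lengths are in m, angles in degrees, forces in N, time in s.
With the tool pointing down it reaches from about 0.425 to 0.95 m from the base axis. Payload 4.7 kg.
Tool frame: the origin (TCP) lies on the centre line of the jaws, within the pads' length; the fingertips stand 14 mm ahead of it and the grasp point (between the pads) lies 5 mm behind it; z points along the fingers, y is the direction in which the jaws open and shut (so a half turn about z gives the same grasp; the last joint's range is limited). The gripper opens to 87 mm and grips with 3 to 60 N. Pads are 19 mm wide; open, the fingers measure 117 mm over their backs; the gripper's body (75 mm by 190 mm) begins 51 mm behind the grasp point.
Start: joints at [74.49, 26.849, -2.785, 87.806, 1.381, 65.374, -4.715], TCP at [0.162, -0.655, 0.208] pointing down, gripper open.
Joint ranges: [-148.3, 148.3], [-19.14, 114.17], [-79.39, 73.82], [5.75, 140.21], [-59.74, 239.74], [12.07, 113.84], [-152.46, 152.46]. Speed limits (degrees/s): [147.25, 147.25, 180, 180, 180, 180, 180].

### API

Orientations are given as a 3x3 rotation matrix whose columns are the frame's x, y, z axes.
In Python, from rig import * gives the robot as it stands. The module is installed in compiled form; this text tells all that it offers.
- The arm moves only by the shell command python3 -m creep 'ROWS' [OPENING] [FORCE]. ROWS is JSON, a list of rows, each a list of 6 numbers: the shift along the world's x, y, z in mm, then the turn, a rotation vector about the world's x, y, z in degrees. A call has 1 to 10 rows; each row is the pose to reach, as a shift and turn from the pose commanded when the call began; what a row does not reach only later rows make up. A row lasts 1/10 s, in which the tool goes at most 50 mm and 8.59 degrees, less where a joint would pass 70% of its speed; a pose out of reach is approached as far as the arm can. A call with a gripper value outside its range is refused whole. OPENING is the closure, from 0 (fully open) to 1 (shut), set as the call begins (- or left out, the last holds). The fingers move at their own pace and stop on an object; FORCE is the grip in N (left out, the last holds). Time passes only in rows, so rows that repeat a pose let the fingers close. It gives the time, the measured TCP pose, the force and the opening at its end, in the units of the state.
- state(): the state, without advancing time (a new reading comes with each control period).
- capture(name): name is "side" or "top" or "wrist"; returns a dict with "image" (384x512x3 uint8, red, green, blue), "range_z" (384x512 float32, m along the optical axis (not along the pixel's ray), 0 where there is no reading), "K" (3x3 intrinsics, pixels), "rvec" (rotation vector, rad) and "tvec" (3), from world to camera coordinates, as OpenCV has them. Camera axes: x right, y down, z forward; pixel columns grow to the right and rows downward; lengths in m; the calibration is good to about 2 mm. A picture is of the moment at which its call begins.
- close_job(): hands the job in, once; it reports no verdict.
The state is a dict: "clock": time; "q": joint angles; "qvel": joint speeds; "joint_torque": joint torques, N m; "tool_pos": TCP position; "tool_rot": TCP orientation; "wrist_force": force on the tool from outside, world axes, zero at the start; "moment": the same for the moment, N m; "grip_width": opening from 0.0 (shut) to 1.0 (fully open).
Only numpy, scipy, OpenCV 4.12 (cv2) and the standard library are available. Lean on these libraries where they do the work, as an engineer would, in place of code of your own. Each camera call takes 0.05 s, during which the arm holds its last target.

## Working session

There is one attempt and no reset: what is moved stays moved. The work goes in short steps, Python scripts to look and compute and a shell command to move; the robot and the scene stay as the last step left them, time stands still between calls to the robot, and variables do not carry over. Pictures are saved under pics/ and viewed, and the job is handed in when it is done.

```bash
mkdir -p pics
cat > h.py <<'E'
from rig import *
import numpy as np, cv2
def cap(n,f):
    c=capture(n); cv2.imwrite('pics/'+f+'.png',c['image'][:,:,::-1]); 
    np.savez('pics/'+f+'.npz',**c); return c
def ld(f): return dict(np.load('pics/'+f+'.npz'))
def cen(c):
    R=cv2.Rodrigues(c['rvec'])[0]; return -R.T@c['tvec'].ravel(),R
def ray(c,u,v):
    o,R=cen(c); return o,R.T@np.linalg.solve(c['K'],[u,v,1.])
def onz(c,u,v,z):
    o,d=ray(c,u,v); return o+d*(z-o[2])/d[2]
def dep(c,u,v):
    o,d=ray(c,u,v); return o+d*c['range_z'][int(round(v)),int(round(u))]
def cloud(c):
    o,R=cen(c); h,w=c['range_z'].shape; u,v=np.meshgrid(np.arange(w),np.arange(h))
    d=np.stack([u,v,np.ones_like(u)],-1)@np.linalg.inv(c['K']).T
    return o+(d*c['range_z'][...,None])@R
def proj(c,p): return cv2.projectPoints(np.array([p],float),c['rvec'],c['tvec'],c['K'],None)[0].ravel()
E
python3 - <<'E'
from h import *
for n in ['side','top','wrist']:
    c=cap(n,n+'0'); print(n,cen(c)[0].round(3),c['K'][0,0])
s=state(); print(s)
E
```

```text
side [ 0.524 -0.932  0.6  ] 399.781749853561
top [ 0.455 -0.038  1.736] 485.87034946529946
wrist [ 0.237 -0.636  0.383] 340.88045159471875
{'clock': 0.15, 'q': array([74.49232394, 26.88615701, -2.7829152 , 87.85793249,  1.38118549,
       65.37746617, -4.71465351]), 'qvel': array([-0.02761589, -0.06781289, -0.04629141, -0.20747193,  0.05850968,
        0.0450872 ,  0.05866621]), 'joint_torque': array([ 3.06434522e-04, -5.08427739e+01, -8.09396803e-02, -2.36419523e+01,
       -6.13588421e-02,  3.56307509e-02,  1.17478730e-04]), 'tool_pos': array([ 0.16148406, -0.65489092,  0.20704726]), 'tool_rot': array([[ 9.70913202e-01,  2.39431340e-01, -4.32420153e-04],
       [ 2.39431721e-01, -9.70912086e-01,  1.47382133e-03],
       [-6.69629371e-05, -1.53448769e-03, -9.99998820e-01]]), 'wrist_force': array([-0.46739317, -0.10811705, -0.08390951]), 'moment': array([-0.00998945,  0.02440258,  0.01971142]), 'grip_width': 1.0025159642927477}
```

View pics/side0.png

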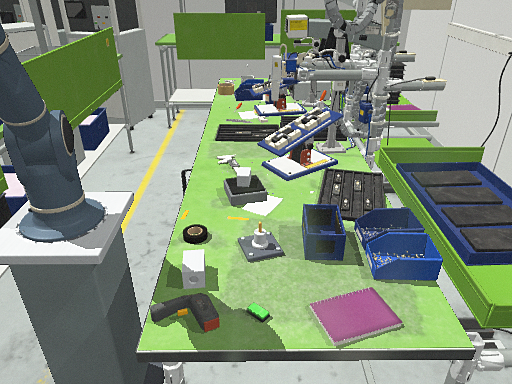

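View pics/top0.png

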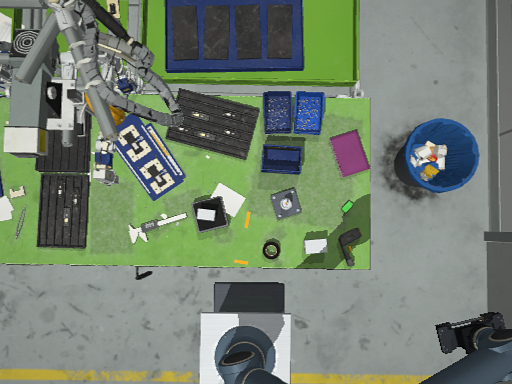

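View pics/wrist0.png

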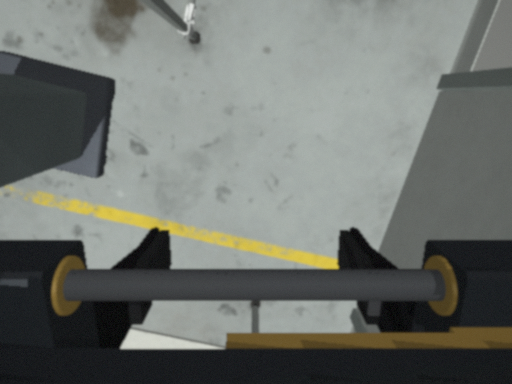

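The side view shows the spacer on the rest (245,180) and the gauge (261,240). The larger decoy is at (193,268), with the scanner, tape, pad and book around it. In the top view the rest is at (210,214) and the gauge at (286,203). Next I'll measure.

Run:
```python
from h import *
a=ld('top0');b=ld('side0')
A=a['image'][170:280,120:380,::-1];cv2.imwrite('pics/tz.png',cv2.resize(A,None,fx=3,fy=3,interpolation=2))
B=b['image'][150:290,170:310,::-1];cv2.imwrite('pics/sz.png',cv2.resize(B,None,fx=4,fy=4,interpolation=2))
for n,c in(('top',a),('side',b)):
    P=cloud(c)
    m=(P[...,0]>.3)&(P[...,0]<1)&(P[...,1]>-.3)&(P[...,1]<.3)&(c['range_z']>0)
    # spacer top
    for nm,box,z0,z1 in(('spacer',(230,120),.065,.10),('rest',0,.03,.05),('deck',0,0,.01),):
        pass
    if n=='top':
        for nm,(u0,v0,u1,v1) in dict(sp=(185,190,235,240),ga=(265,185,305,222)).items():
            Q=P[v0:v1,u0:u1].reshape(-1,3); print(nm,np.histogram(Q[:,2],bins=np.arange(-.01,.12,.01))[0])
            for z0,z1 in((.03,.05),(.06,.1),(.045,.06),(.005,.02)):
                S=Q[(Q[:,2]>z0)&(Q[:,2]<z1)]
                if len(S)>3: print(z0,len(S),S.mean(0).round(4),S.min(0).round(3),S.max(0).round(3),[np.array(x).round(4) for x in cv2.minAreaRect((S[:,:2]).astype(np.float32))])
    else:
        for nm,(u0,v0,u1,v1) in dict(sp=(215,155,275,210),ga=(235,215,290,265)).items():
            Q=P[v0:v1,u0:u1].reshape(-1,3); print(nm,np.histogram(Q[:,2],bins=np.arange(-.01,.12,.01))[0])
            for z0,z1 in((.03,.05),(.07,.1),(.045,.055),(.06,.08),(.005,.02)):
                S=Q[(Q[:,2]>z0)&(Q[:,2]<z1)]
                if len(S)>3: print(z0,len(S),S.mean(0).round(4),S.min(0).round(3),S.max(0).round(3),[np.array(x).round(4) for x in cv2.minAreaRect((S[:,:2]).astype(np.float32))])
```

```text
sp [762 715  22  65 453 276   6  19 141  24   0   0]
0.03 729 [0.4966 0.1248 0.0387] [0.433 0.064 0.03 ] [0.56  0.192 0.05 ] [array([0.4967, 0.1288]), array([0.1096, 0.1096]), np.float64(14.3859)]
0.06 184 [0.4948 0.1375 0.0751] [0.475 0.107 0.063] [0.515 0.169 0.085] [array([0.4949, 0.1379]), array([0.0587, 0.0356]), np.float64(83.6759)]
0.045 59 [0.4945 0.1283 0.0472] [0.44  0.082 0.045] [0.556 0.175 0.058] [array([0.4978, 0.1294]), array([0.0936, 0.0961]), np.float64(17.1184)]
0.005 197 [0.5085 0.1175 0.0073] [0.408 0.045 0.005] [0.584 0.221 0.019] [array([0.4956, 0.1327]), array([0.1747, 0.1748]), np.float64(1.0588)]
ga [451 584 342  30   2  30  23   1   2   1   0   0]
0.03 32 [ 0.5393 -0.1366  0.0451] [ 0.525 -0.151  0.037] [ 0.552 -0.123  0.049] [array([ 0.5379, -0.137 ]), array([0.0263, 0.0273]), np.float64(69.9556)]
0.06 4 [ 0.5385 -0.1366  0.0776] [ 0.537 -0.138  0.07 ] [ 0.54  -0.135  0.086] [array([ 0.5385, -0.1366]), array([0.0039, 0.0028]), np.float64(8.6378)]
0.045 42 [ 0.5376 -0.1389  0.0503] [ 0.524 -0.151  0.045] [ 0.552 -0.126  0.059] [array([ 0.538 , -0.1383]), arr
[... 1119 characters left out ...]
  0.05 ] [array([ 0.5383, -0.136 ]), array([0.031 , 0.0267]), np.float64(89.6697)]
0.07 11 [ 0.5395 -0.1378  0.0744] [ 0.537 -0.14   0.07 ] [ 0.542 -0.136  0.079] [array([ 0.5395, -0.1379]), array([0.0049, 0.0032]), np.float64(18.5215)]
0.045 81 [ 0.5386 -0.1399  0.0499] [ 0.525 -0.151  0.045] [ 0.552 -0.12   0.054] [array([ 0.539 , -0.1367]), array([0.0283, 0.0284]), np.float64(14.9634)]
0.06 23 [ 0.5392 -0.138   0.0691] [ 0.535 -0.142  0.06 ] [ 0.542 -0.135  0.079] [array([ 0.5383, -0.1387]), array([0.0072, 0.0063]), np.float64(2.2594)]
0.005 726 [ 0.5383 -0.148   0.0124] [ 0.485 -0.191  0.005] [ 0.592 -0.084  0.02 ] [array([ 0.5382, -0.136 ]), array([0.0901, 0.0938]), np.float64(17.9672)]
```

View pics/tz.png

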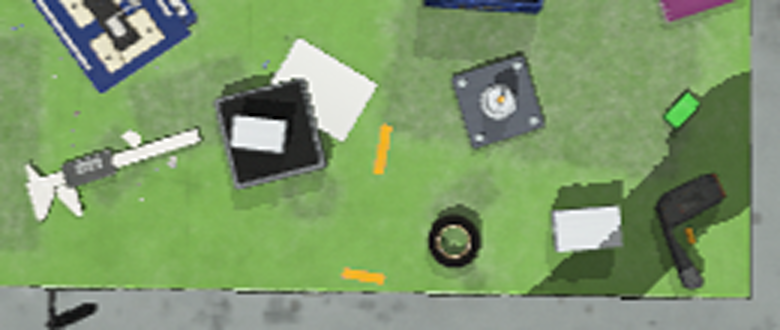

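View pics/sz.png

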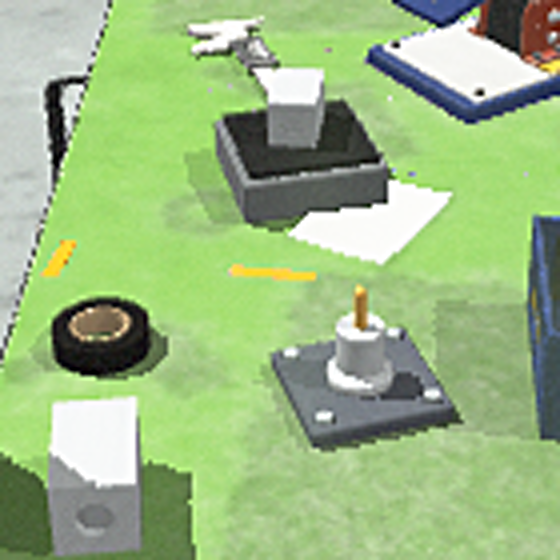

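```bash
python3 - <<'E'
from h import *
b=ld('side0')
for i in (b,):
    B=b['image'][160:195,230:262,::-1];cv2.imwrite('pics/sz2.png',cv2.resize(B,None,fx=16,fy=16,interpolation=0))
P=cloud(b)
np.set_printoptions(linewidth=220)
print((P[170:190,234:256,1]*1000).round().astype(int)); print((P[170:190,234:256,2]*1000).round().astype(int))
E
python3 -m creep '[[30,30,10,0,0,4],[60,60,20,0,0,8],[90,90,30,0,0,12],[120,120,40,0,0,16],[150,150,50,0,0,20],[180,180,60,0,0,24],[210,210,70,0,0,28],[240,240,80,0,0,32],[270,270,90,0,0,36],[300,300,100,0,0,40]]'
```

```text
[[ 300  291  286  293  150  147  147  151  149  150  146  155  146  146  147  146  151  302  303  305  305  302]
 [ 292  295  281  286  139  138  148  139  140  141  143  142  142  141  140  142  151  299  292  297  290  294]
 [ 289  289  280  277  134  133  132  133  135  137  134  132  132  133  134  135  149  287  291  289  285  288]
 [ 280  288  286  128  126  128  126  125  127  127  131  124  126  128  126  127  147  283  282  280  283 -932]
 [ 272  278  278  123  117  118  120  120  119  118  121  122  122  123  122  124  150  271  272  278  271  272]
 [ 260  265  268  116  113  111  116  117  116  115  113  112  109  114  115  124  152  180  186  184  187  187]
 [ 255  260  260  115  109  109  111  114  110  111  115  111  112  108  110  125  149  182  182  177  176  178]
 [ 171  176  171  114  113  112  113  115  110  112  117  115  112  112  111  124  151  170  171  172  171  172]
 [ 167  163  166  113  113  115  113  114  110  111  116  111  110  118  112  126  151  162  166  162  167  168]
 [ 159  157  159  114  114  114  113  121  117  117  113  115  111  110  107  121  
[... 2454 characters left out ...]
47  47  46  48  48  45  48  47  50  48  48  43  41  39  40  40  40  40]
 [ 41  40  41  45  42  44  46  45  43  42  47  43  45  45  46  41  40  40  41  41  41  42]
 [ 39  42  40  40  40  40  41  42  41  40  42  40  44  44  42  38  40  41  40  40  41  43]
 [ 40  42  41  41  41  39  41  41  41  42  41  39  40  42  41  39  40  39  41  39  41  39]
 [ 41  41  40  41  39  42  41  41  40  40  40  41  40  41  39  41  42  41  41  42  39  42]
 [ 42  40  41  40  39  38  40  41  40  41  42  41  42  42  41  40  40  42  40  42  41  41]]
clock: 1.15
tool_pos: [0.4624, -0.3539, 0.3082]
tool_rot: [[0.588, 0.809, -0.0], [0.809, -0.588, -0.0], [-0.0, -0.0, -1.0]]
wrist_force: [1.0, -0.4, -0.1]
grip_width: 0.999
```

View pics/sz2.png

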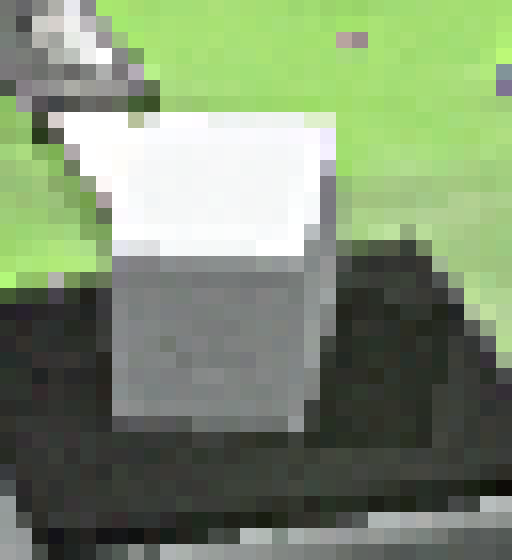

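Run:
```python
from h import *
c=cap('wrist','w1'); s=state(); print(s['q'].round(2)); o,R=cen(c); print(o,R.round(2)); print(proj(c,[.4948,.138,.077]))
```

```text
[ 48.91  15.39 -20.71  91.93   5.24  73.43  -7.78]
[ 0.50805902 -0.29100335  0.48450065] [[ 0.81 -0.59  0.  ]
 [-0.56 -0.78  0.28]
 [-0.16 -0.23 -0.96]]
[ -48.68871191 -314.0098789 ]
```

View pics/w1.png

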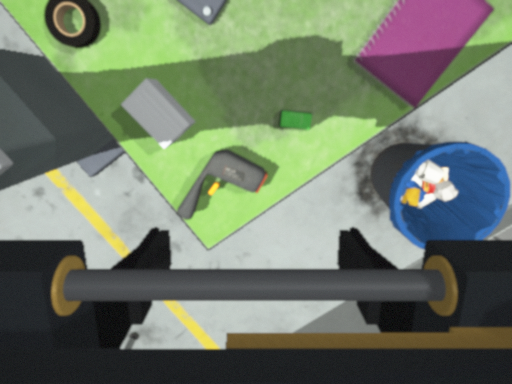

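```bash
python3 -m creep '[[3,47,-6,0,0,3],[6,94,-12,0,0,6],[9,141,-18,0,0,9],[12,188,-24,0,0,12],[15,235,-30,0,0,15],[18,282,-36,0,0,18],[21,329,-42,0,0,21],[24,376,-48,0,0,24],[28,423,-54,0,0,27],[32,470,-60,0,0,29.7]]'
python3 - <<'E'
from h import *
c=cap('wrist','w2'); s=state(); print(s['q'].round(2),s['tool_pos'].round(4)); print(proj(c,[.4948,.138,.077]))
E
```

```text
clock: 2.2
tool_pos: [0.4934, 0.116, 0.2477]
tool_rot: [[0.111, 0.994, 0.0], [0.994, -0.111, -0.001], [-0.0, 0.001, -1.0]]
wrist_force: [1.1, -0.3, -0.2]
grip_width: 1.0
[ 17.19  13.25 -42.09 105.49   9.37  64.71 -33.76] [0.4922 0.1258 0.2474]
[252.40494103 149.41636675]
```

View pics/w2.png

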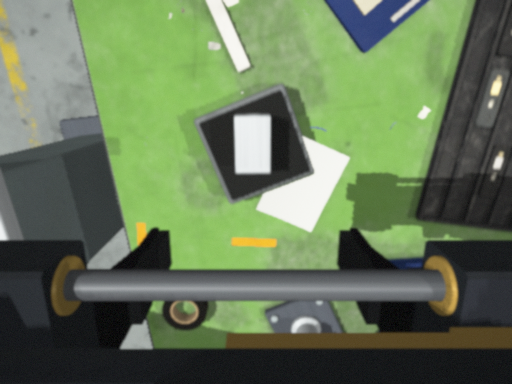

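Run:
```python
from h import *
c=cap('wrist','w3'); s=state(); print(s['q'].round(2),s['tool_pos'].round(4))
P=cloud(c); Q=P[60:220,180:320]; im=c['image'][60:220,180:320]
S=Q[(Q[...,2]>.068)&(Q[...,2]<.085)]; print(len(S),np.median(S[:,2]),[np.array(x).round(4) for x in cv2.minAreaRect(S[:,:2].astype(np.float32))])
S2=Q[(Q[...,2]>.036)&(Q[...,2]<.044)]; print(np.median(S2[:,2]),[np.array(x).round(4) for x in cv2.minAreaRect(S2[:,:2].astype(np.float32))])
m=(im.min(2)>175).astype(np.uint8); n,l,st,ce=cv2.connectedComponentsWithStats(m)
for i in range(1,n):
    if st[i,4]>300:
        ct=np.argwhere(l==i)[:,::-1]+[180,60]; W=np.array([onz(c,u,v,.0765)[:2] for u,v in ct])
        print(ct.mean(0),[np.array(x).round(4) for x in cv2.minAreaRect(W.astype(np.float32))])
```

```text
[ 17.37  13.16 -41.89 105.54   9.4   64.83 -33.53] [0.4922 0.122  0.2476]
1983 0.0755302065299025 [array([0.4944, 0.141 ]), array([0.0585, 0.0361]), np.float64(83.7423)]
0.039511405812098166 [array([0.4971, 0.1325]), array([0.0993, 0.098 ]), np.float64(15.1421)]
[242.4522293  69.8343949] [array([0.4913, 0.2276]), array([0.0133, 0.0232]), np.float64(18.6598)]
[254.90562145 155.67870036] [array([0.4954, 0.1419]), array([0.0591, 0.0354]), np.float64(83.6296)]
[296.98749349 198.36737884] [array([0.528 , 0.1089]), array([0.0782, 0.0673]), np.float64(84.3661)]
```

```bash
python3 -m creep '[[0,4,-18,-7,0.8,0],[0,8,-36,-14,1.6,0],[0,12,-54,-21,2.3,0],[1,16,-72,-28,3.1,0],[1,21,-100,-34.8,3.9,0],[1,21,-108,-34.8,3.9,0],[1,21,-108,-34.8,3.9,0],[1,21,-108,-34.8,3.9,0]]' 0
python3 - <<'E'
from h import *
s=state(); print(s['q'].round(2),s['tool_pos'].round(4)); c=cap('side','s1'); B=c['image'][100:260,150:350,::-1];cv2.imwrite('pics/s1z.png',cv2.resize(B,None,fx=3,fy=3,interpolation=2))
c=cap('top','t1')
for n,c in (('side',c),):pass
a=ld('s1')
E
```

```text
clock: 3.1
tool_pos: [0.4954, 0.1343, 0.1411]
tool_rot: [[0.095, 0.993, -0.064], [0.814, -0.114, -0.57], [-0.573, 0.002, -0.819]]
wrist_force: [0.4, -0.3, 0.5]
grip_width: 1.003
[-11.19  32.58 -34.05 102.62  38.46  83.61 -68.22] [0.4954 0.1343 0.1411]
```

View pics/s1z.png

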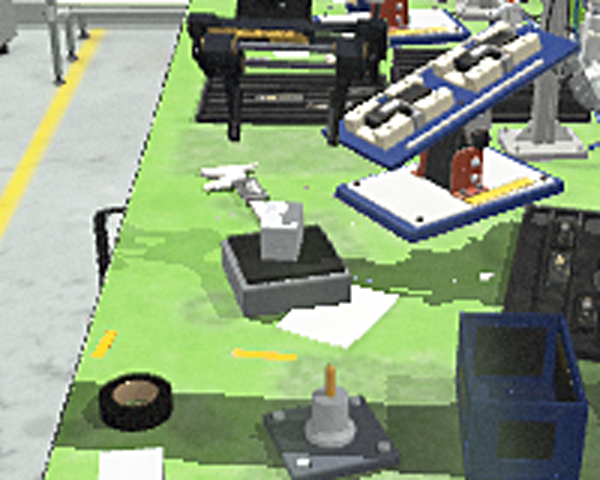

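```bash
python3 -m creep '[[0,0,-20,0,0,0],[0,1,-40,0,0,0],[0,1,-60,0,0,0],[0,1,-72,0,0,0],[0,1,-78,0,0,0],[0,1,-78,0,0,0]]' 0
python3 - <<'E'
from h import *
s=state(); print(s['q'].round(2),s['tool_pos'].round(4),s['wrist_force'])
c=cap('side','s2'); B=c['image'][100:260,150:350,::-1];cv2.imwrite('pics/s2z.png',cv2.resize(B,None,fx=3,fy=3,interpolation=2))
E
```

```text
clock: 3.8
tool_pos: [0.4942, 0.1364, 0.0607]
tool_rot: [[0.091, 0.994, -0.065], [0.813, -0.112, -0.571], [-0.575, -0.001, -0.818]]
wrist_force: [-0.2, 0.1, 0.5]
grip_width: 1.003
[-12.88  38.9  -32.32 105.05  41.99  77.6  -73.59] [0.4942 0.1364 0.0607] [-0.18514206  0.14639761  0.5023921 ]
```

View pics/s2z.png

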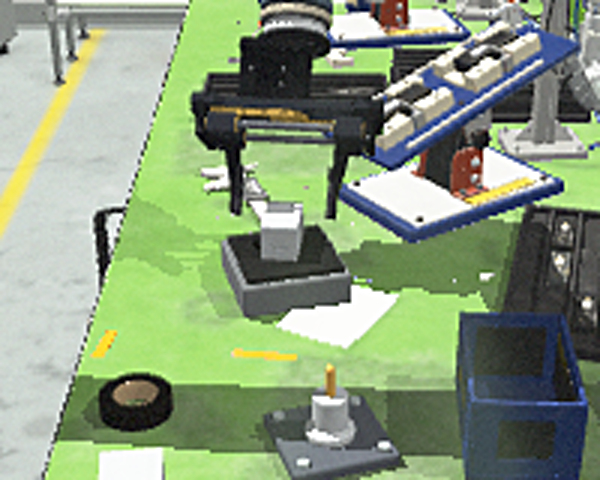

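Run:
```python
from h import *
c=ld('s2'); s=state(); T=s['tool_rot']; p=s['tool_pos']; print(p)
f=lambda q:((proj(c,q)-[150,100])*3).round()
print(f(p),f(p+.014*T[:,2]),f(p+.014*T[:,2]+.05*T[:,1]),f(p+.014*T[:,2]-.05*T[:,1]))
P=cloud(c)
for z in ((238,212),(332,216),(236,180)):
    print(z,P[100+z[1]//3-2:100+z[1]//3+2,150+z[0]//3].round(3).tolist())
c=cap('side','s3'); B=c['image'][100:260,150:350,::-1];cv2.imwrite('pics/s3z.png',cv2.resize(B,None,fx=3,fy=3,interpolation=2))
```

```text
[0.49455416 0.13672997 0.0614904 ]
[281. 229.] [280. 243.] [330. 245.] [230. 240.]
(238, 212) [[0.451, 0.145, 0.085], [0.451, 0.146, 0.081], [0.451, 0.143, 0.079], [0.45, 0.157, 0.069]]
(332, 216) [[0.543, 0.134, 0.083], [0.543, 0.13, 0.082], [0.543, 0.141, 0.073], [0.546, 0.284, -0.001]]
(236, 180) [[0.448, 0.164, 0.109], [0.448, 0.16, 0.107], [0.448, 0.161, 0.104], [0.448, 0.158, 0.101]]
```

View pics/s3z.png

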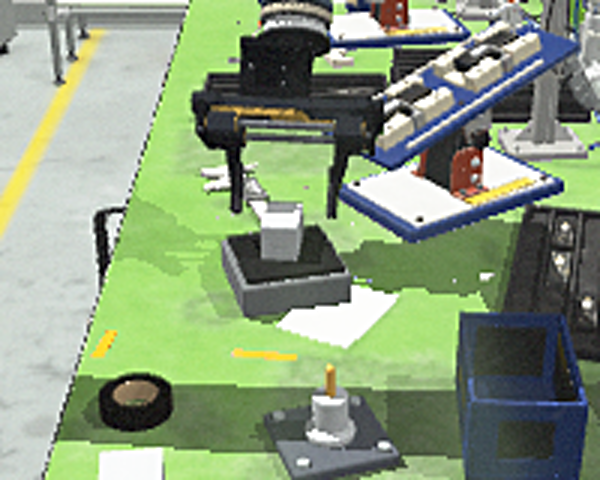

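```bash
python3 -m creep '[[0,0,0,0,0,0],[0,0,0,0,0,0],[0,0,0,0,0,0],[0,0,0,0,0,0],[0,0,0,0,0,0],[0,0,0,0,0,0],[0,0,0,0,0,0],[0,0,0,0,0,0]]' 1 35
python3 - <<'E'
from h import *
c=cap('side','s4'); B=c['image'][100:260,150:350,::-1];cv2.imwrite('pics/s4z.png',cv2.resize(B,None,fx=3,fy=3,interpolation=2))
print(state()['grip_width'])
E
```

```text
clock: 4.7
tool_pos: [0.4946, 0.1366, 0.0619]
tool_rot: [[0.092, 0.994, -0.064], [0.814, -0.112, -0.57], [-0.574, 0.001, -0.819]]
wrist_force: [0.1, 0.6, -0.2]
grip_width: 0.398
0.3987602852904088
```

View pics/s4z.png

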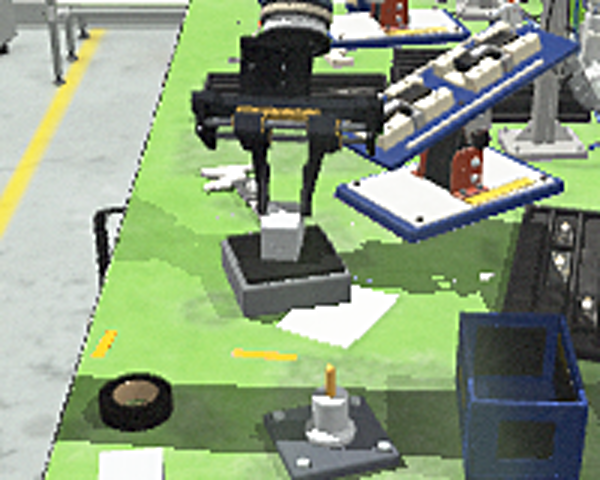

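Run:
```python
from h import *
c=ld('s4'); P=cloud(c); np.set_printoptions(linewidth=200,suppress=True)
s=state(); T=s['tool_rot'];p=s['tool_pos']
for u in (251,252,253):
  for v in range(155,176,2): print(u,v,(P[v,u]*1000).round(), ((P[v,u]-p)@T*1000).round(), c['image'][v,u])
```

```text
251 155 [517. 160. 120.] [-12.  19. -62.] [56 63 48]
251 157 [517. 159. 114.] [ -9.  19. -57.] [32 32 33]
251 159 [517. 159. 107.] [ -6.  19. -52.] [37 40 43]
251 161 [517. 154. 103.] [ -8.  20. -45.] [59 55 64]
251 163 [517. 153.  97.] [ -5.  20. -40.] [70 66 73]
251 165 [517. 146.  94.] [ -9.  21. -33.] [64 63 66]
251 167 [517. 143.  89.] [ -9.  21. -27.] [66 69 68]
251 169 [517. 138.  85.] [-10.  22. -21.] [52 56 53]
251 171 [517. 141.  76.] [ -3.  21. -16.] [19 20 21]
251 173 [516. 284.  -1.] [158.   4. -34.] [157 177 144]
251 175 [516. 187.  41.] [ 55.  16. -12.] [133 147 129]
252 155 [520. 161. 119.] [-11.  22. -63.] [45 44 46]
252 157 [520. 159. 114.] [ -9.  22. -57.] [35 41 36]
252 159 [520. 154. 110.] [-11.  23. -51.] [39 34 37]
252 161 [520. 150. 105.] [-12.  23. -45.] [45 45 45]
252 163 [520. 145. 101.] [-13.  24. -38.] [40 44 41]
252 165 [520. 143.  95.] [-11.  24. -33.] [37 35 36]
252 167 [520. 141.  90.] [-10.  24. -27.] [35 36 38]
252 169 [520. 137.  85.] [-10.  25. -21.] [34 30 42]
252 171 [520. 140.  77.] [ -4.  24. -16.] [5 8 8]
252 173 [519. 288.  -2.] [162.   7. -35.] [183 226 149]
252 175 [519. 190.  39.] [ 59.  19. -13.] [82 97 62]
253 155 [523. 160. 120.] [-12.  25. -63.] [32 36 36]
253 157 [523. 155. 116.] [-14.  26. -56.] [40 39 37]
253 159 [523. 153. 110.] [-11.  26. -51.] [37 43 42]
253 161 [523. 148. 106.] [-13.  27. -45.] [44 43 44]
253 163 [523. 147. 100.] [-10.  27. -39.] [25 23 29]
253 165 [523. 154.  90.] [  1.  26. -35.] [ 7  0 17]
253 167 [523. 149.  86.] [ -1.  26. -29.] [50 60 46]
253 169 [523. 152.  78.] [  6.  26. -24.] [47 57 41]
253 171 [523. 146.  74.] [  3.  27. -17.] [39 44 36]
253 173 [522. 280.   1.] [154.  11. -34.] [177 218 149]
253 175 [523. 185.  41.] [ 54.  22. -13.] [68 81 58]
```

Run:
```python
from h import *
c=ld('s4'); B=c['image'][135:195,220:275,::-1];cv2.imwrite('pics/s4zz.png',cv2.resize(B,None,fx=10,fy=10,interpolation=0))
c=cap('wrist','w4')
```

```text
(no output)
```

View pics/s4zz.png

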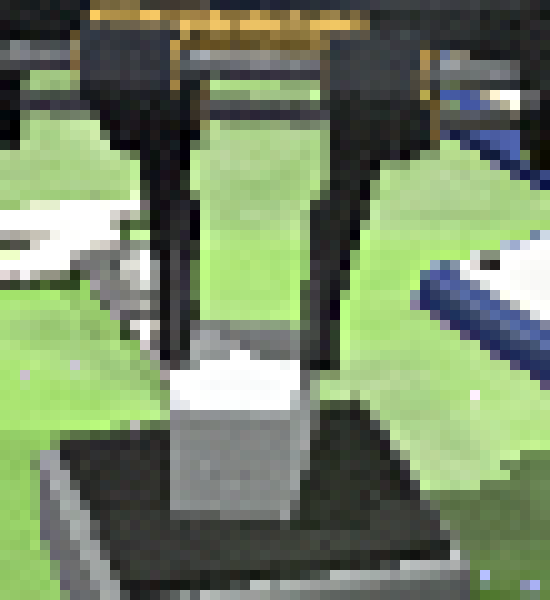

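View pics/w4.png

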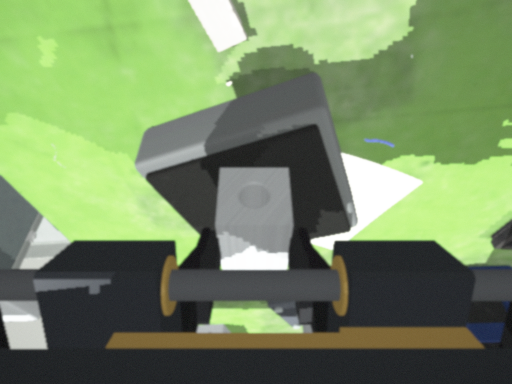

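Run:
```python
from h import *
np.set_printoptions(linewidth=200,suppress=True)
s=state(); T=s['tool_rot'];p=s['tool_pos']
c=ld('s4'); P=(cloud(c)-p)@T*1000
print('side col 237 (left finger), 257')
for v in range(135,173,3): print(v,P[v,237].round(),P[v,256].round(),P[v,253].round(), P[v,230].round())
c=ld('w4'); P=(cloud(c)-p)@T*1000; W=cloud(c)*1000
print('wrist')
for u,v in((205,240),(205,255),(195,270),(305,240),(305,255),(210,235),(253,172),(230,185),(225,205),(280,205),(254,195),(254,190),(254,200),(248,195),(260,195),(254,225),(254,250),(254,265)): print(u,v,P[v,u].round(),W[v,u].round())
print((W[180:212:2,240:270:2,1]).round())
```

```text
side col 237 (left finger), 257
135 [ -23.  -25. -118.] [ -20.   31. -121.] [ -20.   22. -121.] [ -23.  -46. -118.]
138 [ -34.  -23. -107.] [ -34.   33. -109.] [ -38.   25. -108.] [ -37.  -43. -105.]
141 [-37. -21. -97.] [-38.  34. -99.] [-37.  25. -99.] [-35. -42. -97.]
144 [-26. -23. -91.] [-36.  35. -91.] [-38.  26. -90.] [-28. -43. -89.]
147 [-19. -23. -83.] [-13.  33. -87.] [-14.  24. -86.] [-14. -45. -83.]
150 [-12. -23. -76.] [ -9.  33. -79.] [-12.  24. -78.] [ 307.  -98. -141.]
153 [-13. -23. -66.] [ -9.  34. -70.] [ -9.  25. -69.] [ 283.  -93. -125.]
156 [-11. -22. -58.] [ 10.  32. -64.] [-10.  25. -60.] [ 241.  -85. -105.]
159 [ -5. -23. -50.] [ 251.    9. -100.] [-11.  26. -51.] [212. -80. -89.]
162 [-11. -21. -40.] [227.  12. -85.] [-12.  27. -42.] [201. -77. -76.]
165 [-13. -20. -30.] [205.  15. -70.] [  1.  26. -35.] [175. -72. -61.]
168 [-12. -20. -21.] [192.  17. -58.] [  2.  26. -26.] [179. -72. -51.]
171 [143. -42. -36.] [171.  20. -44.] [  3.  27. -17.] [164. -69. -38.]
wrist
205 240 [ 12. -23. -30.] [475. 165.  79.]
205 255 [ 10. -21. -43.] [478. 172.  91.]
195 27
[... 1196 characters left out ...]
168. 165. 164. 162. 161. 161. 159. 160. 161. 161. 161. 162. 164. 164. 168.]
 [165. 164. 162. 162. 160. 160. 158. 159. 159. 159. 159. 161. 162. 163. 166.]
 [164. 161. 161. 159. 158. 158. 157. 157. 157. 158. 159. 160. 161. 161. 168.]
 [163. 160. 159. 157. 156. 156. 157. 155. 157. 156. 156. 157. 158. 160. 169.]
 [170. 159. 156. 156. 155. 155. 154. 154. 154. 154. 154. 155. 158. 158. 168.]
 [170. 170. 155. 154. 152. 152. 152. 152. 151. 152. 152. 153. 154. 169. 168.]
 [170. 170. 170. 153. 152. 151. 150. 150. 150. 150. 151. 169. 169. 169. 169.]
 [170. 170. 169. 170. 170. 170. 170. 169. 170. 169. 169. 168. 170. 168. 169.]
 [170. 170. 171. 170. 170. 170. 301. 170. 169. 169. 170. 170. 169. 169. 169.]]
```

The wrist view shows the +y end, with its bore at (254,195). The range there runs at least 20 mm deep, so that should be the hole end. The side view shows the fingertips about 30 mm higher than the text implies. They only catch the top edge, so I'll regrasp deeper, in guarded steps.

```bash
python3 -m creep '[[0,0,0,0,0,0],[0,0,0,0,0,0],[0,0,0,0,0,0],[0,0,0,0,0,0],[-0.5,-4,-6,0,0,0],[-1,-8,-12,0,0,0],[-1,-8,-12,0,0,0]]' 0.2 35
python3 - <<'E'
from h import *
c=cap('side','s5'); B=c['image'][135:195,220:275,::-1];cv2.imwrite('pics/s5zz.png',cv2.resize(B,None,fx=10,fy=10,interpolation=0))
E
```

```text
clock: 5.5
tool_pos: [0.493, 0.1271, 0.0489]
tool_rot: [[0.092, 0.994, -0.066], [0.813, -0.113, -0.572], [-0.576, -0.001, -0.818]]
wrist_force: [-0.4, -0.7, -0.0]
grip_width: 0.794
```

View pics/s5zz.png

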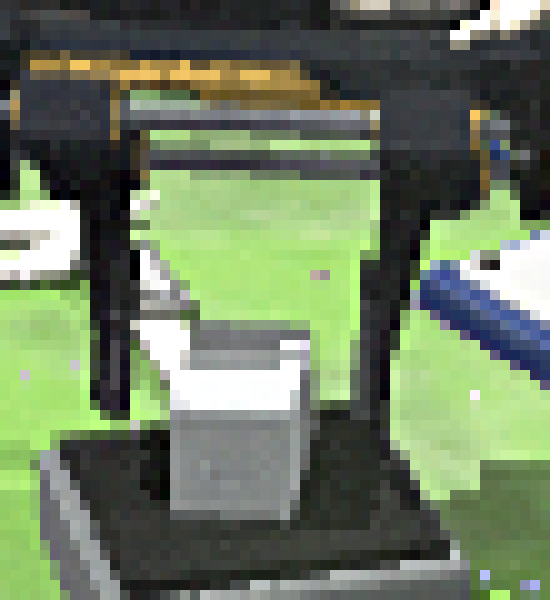

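```bash
python3 -m creep '[[-0.5,-4,-6,0,0,0],[-1,-8,-12,0,0,0],[-1,-8,-12,0,0,0]]' 0.2 35
python3 - <<'E'
from h import *
c=cap('side','s6'); B=c['image'][135:195,220:275,::-1];cv2.imwrite('pics/s6zz.png',cv2.resize(B,None,fx=10,fy=10,interpolation=0))
s=state();T=s['tool_rot'];p=s['tool_pos'];print(p)
P=cloud(c)
for u in (231,232,256,257):
  for v in range(170,184,2): print(u,v,P[v,u].round(3),((P[v,u]-p)@T*1000).round())
E
```

```text
clock: 5.85
tool_pos: [0.4921, 0.1193, 0.037]
tool_rot: [[0.092, 0.994, -0.066], [0.813, -0.113, -0.571], [-0.575, -0.001, -0.818]]
wrist_force: [-0.3, -0.9, -0.8]
grip_width: 0.802
[0.49232475 0.11990224 0.03741426]
231 170 [0.457 0.143 0.079] [ -8. -38. -45.]
231 172 [0.457 0.141 0.074] [ -7. -37. -39.]
231 174 [0.457 0.132 0.071] [-13. -36. -32.]
231 176 [0.457 0.13  0.066] [-12. -36. -26.]
231 178 [0.457 0.128 0.06 ] [-10. -36. -21.]
231 180 [0.457 0.128 0.053] [ -6. -36. -15.]
231 182 [0.456 0.142 0.039] [ 13. -39. -12.]
232 170 [0.46  0.146 0.078] [ -5. -35. -46.]
232 172 [0.46  0.149 0.069] [  3. -36. -41.]
232 174 [0.46  0.144 0.065] [  0. -35. -34.]
232 176 [0.46  0.143 0.059] [  4. -35. -29.]
232 178 [0.46  0.14  0.054] [  4. -35. -23.]
232 180 [0.459 0.143 0.046] [ 11. -35. -18.]
232 182 [0.459 0.138 0.041] [ 10. -35. -11.]
256 170 [0.532 0.139 0.081] [ -6.  37. -49.]
256 172 [0.531 0.131 0.078] [-10.  38. -42.]
256 174 [0.532 0.132 0.071] [ -6.  38. -37.]
256 176 [0.531 0.123 0.069] [-12.  39. -30.]
256 178 [0.531 0.122 0.063] [-10.  39. -25.]
256 180 [0.531 0.118 0.058] [-10.  39. -19.]
256 182 [0.532 0.132 0.044] [  9.  38. -15.]
257 170 [0.534 0.135 0.083] [-10.  40. -49.]
257 172 [0.534 0.131 0.078] [-11.  41. -42.]
257 174 [0.534 0.124 0.075] [-15.  41. -36.]
257 176 [0.534 0.126 0.067] [ -8.  41. -31.]
257 178 [0.534 0.12  0.064] [-12.  42. -24.]
257 180 [0.534 0.118 0.058] [-10.  42. -19.]
257 182 [0.535 0.131 0.045] [  8.  41. -15.]
```

View pics/s6zz.png

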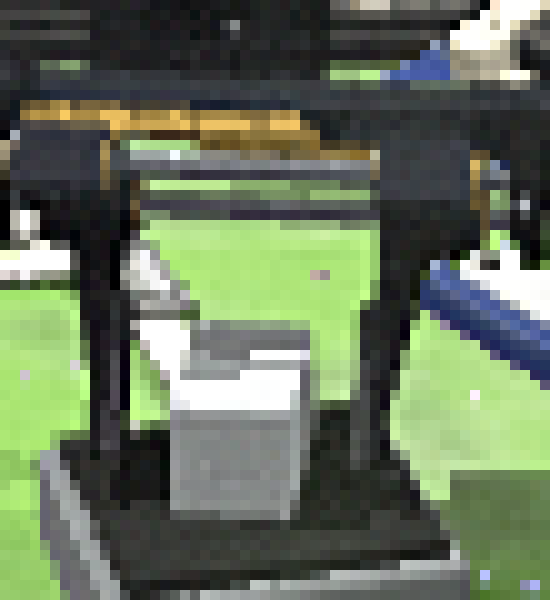

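```bash
python3 -m creep '[[0,0,0,0,0,0],[0,0,0,0,0,0],[0,0,0,0,0,0],[0,0,0,0,0,0],[0,0,0,0,0,0],[0,0,0,0,0,0],[0,0,0,0,0,0]]' 1 40
python3 -m creep '[[0,0,8,0,0,0],[0,0,20,0,0,0],[0,0,35,0,0,0],[0,0,50,0,0,0],[0,0,60,0,0,0],[0,0,60,0,0,0]]'
python3 - <<'E'
from h import *
c=cap('side','s7'); B=c['image'][105:195,210:285,::-1];cv2.imwrite('pics/s7zz.png',cv2.resize(B,None,fx=6,fy=6,interpolation=0))
print(state()['q'].round(1))
E
```

```text
clock: 6.6
tool_pos: [0.4928, 0.1207, 0.038]
tool_rot: [[0.092, 0.994, -0.064], [0.814, -0.112, -0.57], [-0.574, 0.001, -0.819]]
wrist_force: [0.4, -0.0, 0.9]
grip_width: 0.411
clock: 7.2
tool_pos: [0.4936, 0.1213, 0.0998]
tool_rot: [[0.094, 0.994, -0.061], [0.815, -0.112, -0.569], [-0.572, 0.004, -0.82]]
wrist_force: [0.0, -0.9, -0.6]
grip_width: 0.41
[-10.9  35.  -33.1 105.4  40.6  79.4 -70.5]
```

View pics/s7zz.png

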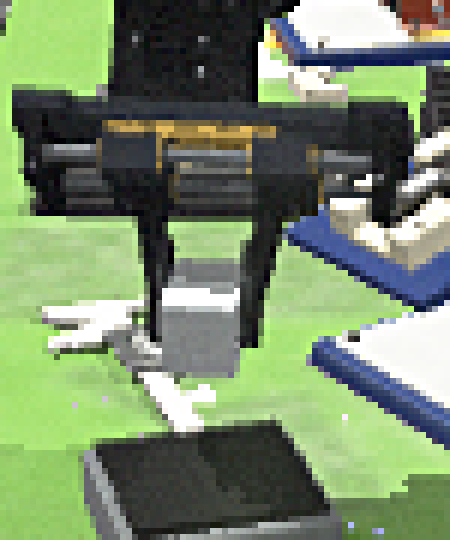

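```bash
python3 -m creep '[[2,-10,30,8,-0.9,0],[4,-20,60,16,-1.8,0],[6,-35,90,24,-2.7,0],[8,-50,110,32,-3.6,0],[10,-70,130,40,-4.4,0],[12,-90,140,48,-5.3,0],[14,-110,150,55.5,-6.2,0],[16,-130,160,63,-7.1,0],[18,-150,170,71,-8,0],[20,-170,170,79.5,-8.9,0]]'
python3 - <<'E'
from h import *
print(state()['q'].round(1))
c=cap('side','s8')
E
```

```text
clock: 8.25
tool_pos: [0.5133, -0.0511, 0.2695]
tool_rot: [[0.078, 0.994, 0.083], [0.701, -0.113, 0.704], [0.709, 0.003, -0.705]]
wrist_force: [0.4, -0.1, -1.6]
grip_width: 0.416
[ 62.8  25.7 -48.4 103.7 -27.4  69.3  21.8]
```

View pics/s8.png

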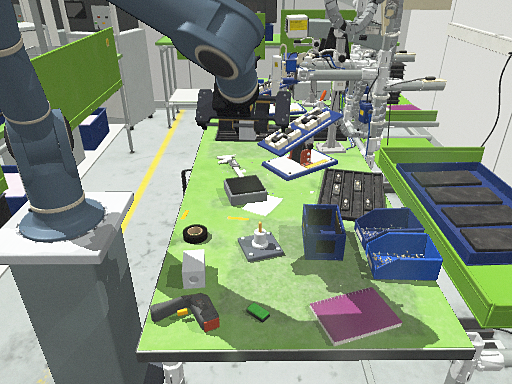

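```bash
python3 -m creep '[[5,-12,-5,3,-0.3,0],[10,-25,-20,6,-0.5,0],[15,-40,-40,9,-0.8,0],[22,-55,-65,9.8,-0.8,0],[28,-68,-87,9.8,-0.8,0],[28,-68,-87,9.8,-0.8,0],[28,-68,-87,9.8,-0.8,0],[28,-68,-87,9.8,-0.8,0]]'
python3 - <<'E'
from h import *
s=state();print(s['q'].round(1),s['tool_pos'],s['wrist_force'])
for n in('side','top','wrist'):
    c=cap(n,n[0]+'9')
B=ld('s9')['image'][150:270,200:330,::-1];cv2.imwrite('pics/s9z.png',cv2.resize(B,None,fx=6,fy=5,interpolation=0))
B=ld('t9')['image'][160:240,240:340,::-1];cv2.imwrite('pics/t9z.png',cv2.resize(B,None,fx=7,fy=7,interpolation=0))
E
```

```text
clock: 9.1
tool_pos: [0.5407, -0.116, 0.1823]
tool_rot: [[0.067, 0.994, 0.087], [0.573, -0.109, 0.813], [0.817, -0.005, -0.576]]
wrist_force: [-0.3, 0.1, -0.8]
grip_width: 0.412
[ 63.6  41.7 -44.9  99.1 -25.6  69.3  29.4] [ 0.54069135 -0.11601293  0.18226171] [-0.27553263  0.0584543  -0.77634074]
```

View pics/s9z.png

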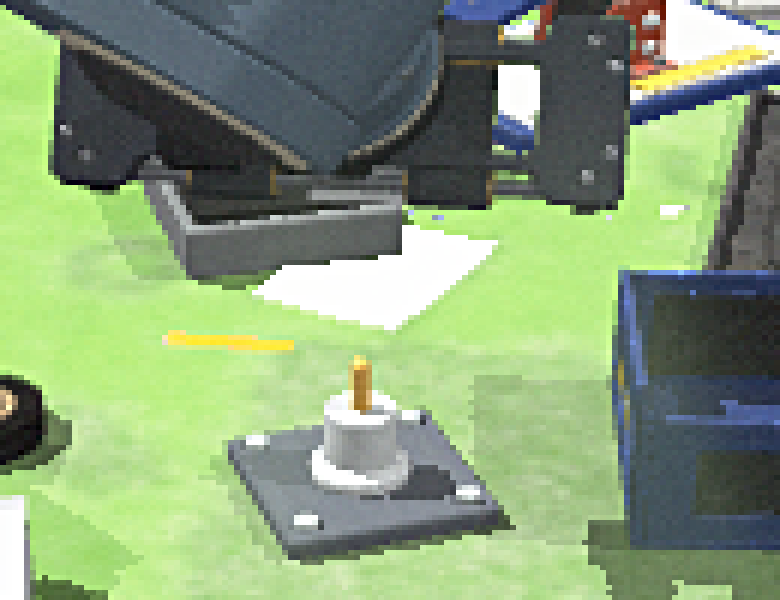

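View pics/t9z.png

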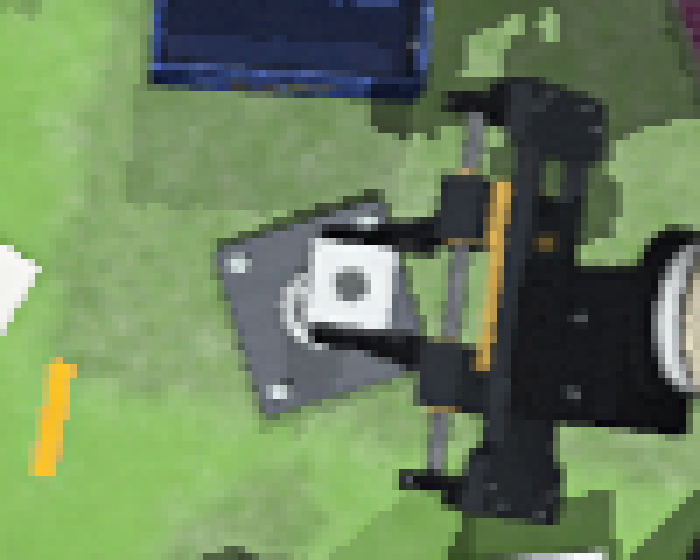

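View pics/w9.png

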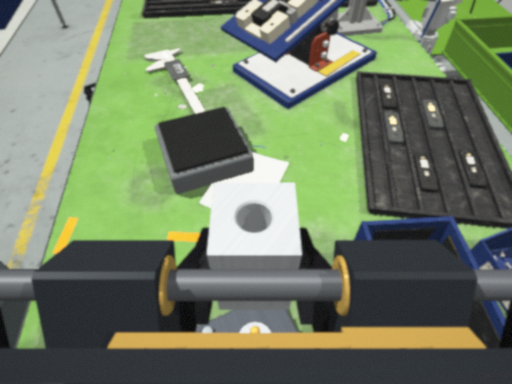

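Run:
```python
from h import *
np.set_printoptions(suppress=True)
s=state();p=s['tool_pos'];print(p)
for n,(v0,v1,u0,u1) in dict(t9=(180,220,270,310),w9=(170,260,200,310)).items():
    c=ld(n);P=cloud(c)[v0:v1,u0:u1];im=c['image'][v0:v1,u0:u1]
    m=(P[...,2]>.205)&(P[...,2]<.25)&(im.min(2)>150)
    S=P[m]; 
    for k in range(3):
        A=np.c_[S[:,:2]-S[:,:2].mean(0),np.ones(len(S))];x=np.linalg.lstsq(A,S[:,2],rcond=None)[0]
        r=abs(A@x-S[:,2]);S=S[r<.004]
    print(n,len(S),'slope',x.round(4),[np.array(q).round(4) for q in cv2.minAreaRect(S[:,:2].astype(np.float32))])
    # hole
    if n=='t9':
        print((P[16:28,14:26,2]*1000).round().astype(int))
        zt=x[2]
        g=im.min(2).astype(int); print(g[14:28,12:28])
        mm=(g<170)&(np.add.outer(np.arange(40)*0,np.arange(40))>0)
    else: print(P[...,2][35:60,35:75].min())
```

```text
[ 0.54071766 -0.11659102  0.18208961]
t9 93 slope [ 0.003  -0.0414  0.2299] [array([ 0.5385, -0.1378]), array([0.036 , 0.0355]), np.float64(84.1401)]
[[190 232 230 231 228 228 235 229 231 228 233 232]
 [205 228 229 231 230 231 234 231 226 228 231 232]
 [208 229 222 235 234 217 216 228 233 233 231 233]
 [219 226 231 231 192 200 194 202 228 229 230 235]
 [229 229 228 233 202 197 193 199 220 229 229 231]
 [230 230 231 231 196 194 193 193 224 225 235 228]
 [228 231 233 230 229 193 197 199 228 233 231 239]
 [231 226 236 229 234 236 232 230 231 234 228 232]
 [228 234 231 232 238 228 227 227 233 232 234 228]
 [227 235 232 226 233 231 229 230 230 230 224 226]
 [183 196 202 210 201 218 222 228 234 227 225 229]
 [ 29 204 206 204 199 211 203 211 209 213 222 217]]
[[108 106 149 213 193 180 116  66  68  52   7  10  13  17  23  41]
 [107 101 141 226 240 239 241 244 244 242 244 235 192 166  63  42]
 [109 100 162 241 235 236 236 237 238 238 236 235 238 237 181  60]
 [107  98 160 242 235 234 238 239 237 239 236 233 234 233 187  81]
 [ 89  82 177 241 237 235 212 172 167 191 237 236 235 227 154  73]
 [144 177 175 240 236 210 121 106 101 123 205 238 237 226 126  90]
 [189 147 187 238 235 205  98 105 106 102 167 240 238 226 128  94]
 [189 206 192 235 235 222 122 103 104  98 160 240 238 227 128  95]
 [156 176 218 234 233 227 167 107 108 161 223 237 238 223 100 101]
 [125 156 222 235 232 234 236 230 215 239 237 235 238 224  97 106]
 [108 175 241 239 236 233 235 235 235 237 235 236 233 189  98 106]
 [126 157 232 231 237 246 242 241 239 239 239 239 237 192  99 107]
 [203 150 112  69  75 101 141 157 162 197 234 234 224 168 106 109]
 [238 197  55  19  34  34  39  55  55  61  69  69  70  65  69  66]]
w9 5576 slope [-0.0049 -0.0059  0.2304] [array([ 0.5389, -0.1357]), array([0.0383, 0.0361]), np.float64(83.5549)]
0.20792288899923003
```

```bash
python3 -m creep '[[0,0,-15,0,0,0],[0,0,-35,0,0,0],[0,0,-55,0,0,0],[0,0,-70,0,0,0],[0,0,-80,0,0,0],[0,0,-85,0,0,0],[0,0,-85,0,0,0],[0,0,-85,0,0,0],[0,0,-85,0,0,0]]'
python3 - <<'E'
from h import *
c=cap('side','s10');cap('top','t10')
s=state();print(s['tool_pos'].round(4),s['wrist_force'])
B=c['image'][150:270,200:330,::-1];cv2.imwrite('pics/s10z.png',cv2.resize(B,None,fx=6,fy=5,interpolation=0))
E
```

```text
clock: 10.15
tool_pos: [0.5411, -0.1175, 0.0966]
tool_rot: [[0.068, 0.994, 0.088], [0.573, -0.111, 0.812], [0.817, -0.005, -0.577]]
wrist_force: [0.2, 1.5, -0.2]
grip_width: 0.409
[ 0.541  -0.1175  0.0965] [ 0.46506798 -0.36922326 -0.99624728]
```

View pics/s10z.png

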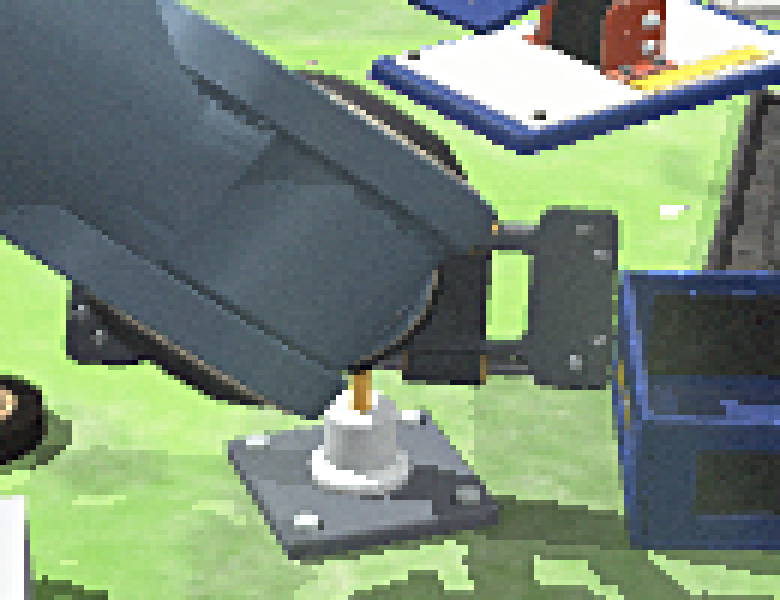

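```bash
python3 - <<'E'
from h import *
c=ld('s10');P=cloud(c)
Q=P[150:235,200:305].reshape(-1,3); Q=Q[(Q[:,1]<-.19)&(Q[:,2]>.0)]
o=Q[np.argsort(Q[:,2])][:400:40]; print(o.round(3)); 
c=ld('t10');P=cloud(c); Q=P[180:225,270:305].reshape(-1,3);S=Q[(Q[:,2]>.13)&(Q[:,2]<.16)];S=S[S[:,1]>-.157];print(np.median(S,0),[np.array(q).round(4) for q in cv2.minAreaRect(S[:,:2].astype(np.float32))])
E
python3 -m creep '[[0,0,-4,0,0,0],[0,0,-8,0,0,0],[0,0,-11,0,0,0],[0,0,-12,0,0,0],[0,0,-12,0,0,0],[0,0,-12,0,0,0]]'
```

```text
[[ 0.557 -0.217  0.12 ]
 [ 0.548 -0.218  0.131]
 [ 0.586 -0.222  0.133]
 [ 0.555 -0.22   0.138]
 [ 0.452 -0.234  0.142]
 [ 0.458 -0.234  0.144]
 [ 0.562 -0.234  0.147]
 [ 0.568 -0.237  0.148]
 [ 0.605 -0.248  0.15 ]
 [ 0.58  -0.242  0.151]]
[ 0.53668472 -0.14132678  0.14431434] [array([ 0.5369, -0.139 ]), array([0.0355, 0.0563]), np.float64(85.6594)]
clock: 10.85
tool_pos: [0.5407, -0.1173, 0.0839]
tool_rot: [[0.069, 0.994, 0.088], [0.572, -0.111, 0.813], [0.817, -0.006, -0.576]]
wrist_force: [0.2, 0.0, -0.6]
grip_width: 0.41
```

View pics/t10.png

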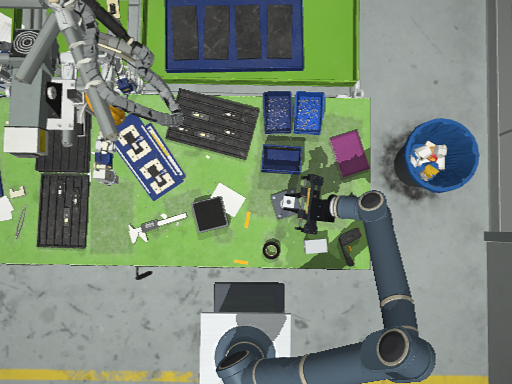

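```bash
python3 -m creep '[[0,0,-1,0,0,0],[0,0,-2,0,0,0],[0,0,-2,0,0,0],[0,0,-2,0,0,0]]'; python3 -m creep '[[0,0,-1,0,0,0],[0,0,-1.5,0,0,0],[0,0,-1.5,0,0,0],[0,0,-1.5,0,0,0]]' ; python3 -m creep '[[0,0,0,0,0,0],[0,0,0,0,0,0]]'
```

```text
clock: 11.25
tool_pos: [0.5408, -0.1174, 0.0821]
tool_rot: [[0.069, 0.994, 0.088], [0.572, -0.111, 0.813], [0.817, -0.006, -0.576]]
wrist_force: [-0.3, -0.2, -0.4]
grip_width: 0.412
clock: 11.65
tool_pos: [0.5408, -0.1173, 0.0805]
tool_rot: [[0.069, 0.994, 0.088], [0.572, -0.111, 0.813], [0.817, -0.006, -0.576]]
wrist_force: [-0.8, -0.9, 1.3]
grip_width: 0.407
clock: 11.85
tool_pos: [0.5408, -0.1173, 0.0805]
tool_rot: [[0.069, 0.994, 0.088], [0.572, -0.111, 0.813], [0.817, -0.006, -0.576]]
wrist_force: [0.6, -0.7, 1.9]
grip_width: 0.408
```

```bash
python3 -m creep '[[0,0,-1,0,0,0],[0,0,-2,0,0,0],[0,0,-2,0,0,0]]'; python3 -m creep '[[0,0,-1,0,0,0],[0,0,-1.5,0,0,0],[0,0,-1.5,0,0,0],[0,0,-1.5,0,0,0]]' ; python3 -m creep '[[0,0,0,0,0,0],[0,0,0,0,0,0]]'
python3 - <<'E'
from h import *
c=cap('side','s11')
cap('wrist','w11');print(state()['wrist_force'])
B=c['image'][190:260,220:310,::-1];cv2.imwrite('pics/s11z.png',cv2.resize(B,None,fx=8,fy=8,interpolation=0))
E
```

```text
clock: 12.15
tool_pos: [0.5408, -0.1173, 0.0784]
tool_rot: [[0.069, 0.994, 0.088], [0.572, -0.112, 0.813], [0.817, -0.006, -0.576]]
wrist_force: [1.0, -1.1, 1.9]
grip_width: 0.411
clock: 12.55
tool_pos: [0.5408, -0.1173, 0.077]
tool_rot: [[0.069, 0.994, 0.088], [0.572, -0.111, 0.813], [0.817, -0.006, -0.576]]
wrist_force: [-0.2, -2.5, 3.5]
grip_width: 0.412
clock: 12.75
tool_pos: [0.5408, -0.1173, 0.077]
tool_rot: [[0.069, 0.994, 0.088], [0.572, -0.111, 0.813], [0.817, -0.006, -0.576]]
wrist_force: [-0.4, -0.2, 3.0]
grip_width: 0.409
[0.94086611 0.79417353 3.60890887]
```

View pics/s11z.png

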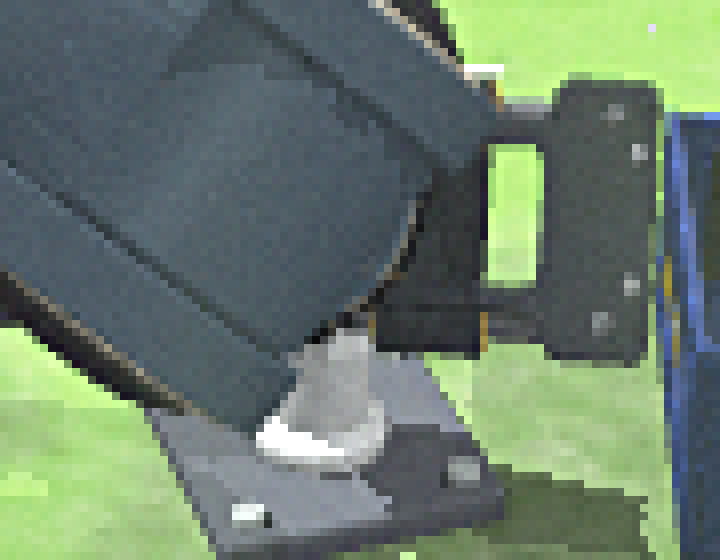

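```bash
python3 -m creep '[[0,0,-1,0,0,0],[0,0,-1,0,0,0],[0,0,-1,0,0,0],[0,0,-1,0,0,0],[0,0,-1,0,0,0],[0,0,-1,0,0,0]]'
python3 - <<'E'
from h import *
print(state()['wrist_force'])
E
python3 -m creep '[[0,0,3,0,0,0],[0,0,8,0,0,0],[0,0,15,0,0,0],[0,0,30,0,0,0],[0,0,45,0,0,0],[0,0,65,0,0,0],[0,0,85,0,0,0],[0,0,100,0,0,0],[0,0,107,0,0,0],[0,0,110,0,0,0]]'
python3 -m creep '[[0,0,0,0,0,0],[0,0,0,0,0,0],[0,0,0,0,0,0],[0,0,0,0,0,0],[0,0,0,0,0,0]]'
python3 - <<'E'
from h import *
np.set_printoptions(suppress=True)
cap('side','s12');cap('top','t12');cap('wrist','w12')
for n,(v0,v1,u0,u1) in dict(t12=(180,220,270,310),w12=(170,260,200,310)).items():
    c=ld(n);P=cloud(c)[v0:v1,u0:u1];im=c['image'][v0:v1,u0:u1]
    m=(P[...,2]>.215)&(P[...,2]<.26)&(im.min(2)>150)
    S=P[m]
    for k in range(3):
        A=np.c_[S[:,:2]-S[:,:2].mean(0),np.ones(len(S))];x=np.linalg.lstsq(A,S[:,2],rcond=None)[0]
        r=abs(A@x-S[:,2]);S=S[r<.004]
    print(n,len(S),'slope',x.round(4),[np.array(q).round(4) for q in cv2.minAreaRect(S[:,:2].astype(np.float32))])
s=state();print(s['tool_pos'],s['wrist_force'],s['grip_width'])
c=ld('s12');B=c['image'][150:270,200:330,::-1];cv2.imwrite('pics/s12z.png',cv2.resize(B,None,fx=6,fy=5,interpolation=0))
P=cloud(c);Q=P[215:235,255:268].reshape(-1,3);Q=Q[(Q[:,2]>.06)&(Q[:,2]<.09)];print('tip',Q[:,2].max(),np.median(Q,0))
E
```

```text
clock: 13.45
tool_pos: [0.5407, -0.1173, 0.0759]
tool_rot: [[0.069, 0.994, 0.088], [0.572, -0.111, 0.813], [0.817, -0.006, -0.576]]
wrist_force: [0.2, -0.7, 3.4]
grip_width: 0.411
[ 0.20086954 -0.69068986  3.44208545]
clock: 14.45
tool_pos: [0.5408, -0.1175, 0.1868]
tool_rot: [[0.068, 0.994, 0.088], [0.573, -0.111, 0.812], [0.817, -0.005, -0.577]]
wrist_force: [-0.3, -0.6, -0.7]
grip_width: 0.409
clock: 14.95
tool_pos: [0.5406, -0.1173, 0.1856]
tool_rot: [[0.069, 0.994, 0.087], [0.572, -0.111, 0.813], [0.818, -0.006, -0.576]]
wrist_force: [0.3, 0.5, -0.4]
grip_width: 0.405
t12 88 slope [-0.0036  0.0144  0.2331] [array([ 0.5381, -0.1391]), array([0.0351, 0.0355]), np.float64(82.9135)]
w12 5579 slope [-0.0055 -0.0051  0.2338] [array([ 0.5388, -0.1364]), array([0.0373, 0.0363]), np.float64(83.5661)]
[ 0.54066056 -0.11734426  0.18577032] [ 0.39687583  0.68667906 -1.61411501] 0.41118402687933236
tip 0.07830676823063831 [ 0.53929806 -0.13770667  0.06872448]
```

View pics/s12z.png

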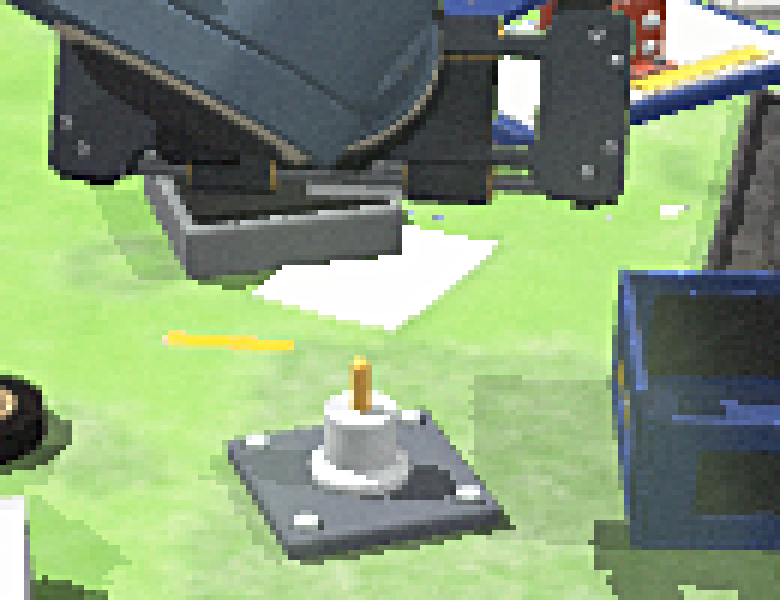

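View pics/t12.png

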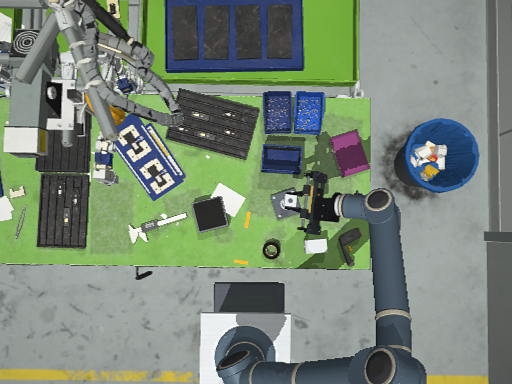

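```bash
python3 -m creep '[[0,0,0,0,0,0],[0,0,0,0,0,0],[0,0,0,0,0,0]]'; python3 -c "from rig import *; print(close_job())"
```

```text
clock: 15.4
tool_pos: [0.5407, -0.1174, 0.1859]
tool_rot: [[0.069, 0.994, 0.088], [0.572, -0.111, 0.813], [0.817, -0.006, -0.576]]
wrist_force: [-0.2, -0.2, -0.8]
grip_width: 0.41
the job is handed in; nothing more can be done
None
```

I handed the job in at 15.4 s. The gripper holds the spacer hole up over the gauge, its lower end about 98 mm above the pin. `close_job()` gave no verdict.

- **Which end is which:** The range images pointed to the hole at the left (+y) end, at least 20 mm deep there. A top view after turning it up showed about 35 mm. I turned the other end down, and the gauge confirmed it: that end met a springy pin about 5 mm past the tip height, where the hole end would have met no force.
- **Pin push:** The upward force rose gently to about 4 N, which by the spring figures means roughly 4 mm of pin travel. The height reading suggested nearer 6–7 mm. The two disagree, but both are above the required 2 mm.
- **Final hold:** After lifting straight off:
  - The spacer's centre is about 0.205 m above the worktop and within about 2 mm of the pin sideways.
  - The wrist camera showed it level within about 0.5°. The coarser top camera gave about 1°.
  - It had not slipped in the grip, and the pin stands out again at 0.078 m.
- **Regrasp:** The fingertips sit about 30 mm further back than the text says. My first grip only caught the spacer's top edge, so I opened and regripped deeper before lifting.
- **Bystanders:** In the last views they all looked to be where they started, judged by eye.

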